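# Switch off the griddle, pop out its drip tray and trap it

## Task

Switch the griddle off by pushing its toggle switch fully over towards the back; then press the round release button all the way down with one fingertip so that the drip tray springs out at the front, with your other finger already standing in its way so that the tray is trapped between one and five centimetres out. Finish while holding it like that: the button still pressed down by the one finger and the tray's front plate resting against the other. Do not lift or grip anything, and leave the spatula, bowl and stopper as they are.

Things in the scene. Friction and masses are not known exactly. Their poses are not given: they have to be found in the camera images.
- griddle: Electric griddle, fixed. Origin on the prep top straight under the button; z up, front faces its own -x, +y to the left seen from the robot. A flat steel apron in front, x -34 to 50 mm, y +-210 mm, top 36 mm high; behind it the hot plate, x 50 to 300 mm, 75 mm high, side and back rims to 88 mm. The tray slot is in the middle of the apron front.
- release: Round black release button, 28 mm across, on the middle of the apron at x = y = 0 of the griddle. Origin at the centre of its top face: 50 mm above the prep top at rest, 42 mm fully down (8 mm straight travel; spring 3 to 6 N plus up to 5 N latch drag). It frees the tray when about 6 mm down and springs up again when let go.
- tray: Loose steel drip tray, 0.15 to 0.28 kg, sliding on the prep top out of the griddle along its -x. Only its upright front plate shows: 60 mm wide (y), 5 mm thick, 72 mm high. Origin at the foot of the plate's outer (robot-side) face, mid-width; axes as the griddle's. Latched home it is at x = -45 mm of the griddle (45 mm in front of the button's centre); x = -55 to -95 mm is 10 to 50 mm out.
- tray_plate_top (a point): Middle of the top edge of the tray's front plate, on its outer face, 72 mm above the prep top, so 36 mm above the apron: room for a finger to stand before it. Once freed, a spring throws the tray out at up to about 0.5 m/s and goes on pushing it (2 to 4 N) against whatever stops it; if nothing does, it runs some 75 mm out within half a second, too quick to catch afterwards.
- toggle_tip (a point): Centre of the 26 mm black ball on the end of the griddle's toggle switch. Its lever, 45 mm from pivot to ball centre, pivots at x = 8, y = 120 mm of the griddle, 58 mm above the prep top, on a fixed dark block 70 x 50 mm whose top is 61 mm high (pivot hump to 71 mm). Leaning to the front the ball is at x = -14, height 97 mm; fully back at x = 30, height 97 mm.
- toggle (a joint): Angle of the toggle switch: 0 = leaning 0.5 rad to the griddle's front (-x), on; 1.0 = leaning 0.5 rad to the back (+x), off, fully over. Pushing the ball towards the griddle's +x raises it; about 2 N turns it and it stays where it is left.
- spatula: Steel spatula with a wooden handle, 260 mm long, lying on the prep top along its x axis. A bystander.
- bowl: Grey salsa bowl, 110 mm across, 50 mm high, origin under its centre. A bystander.
- stopper: Glass cruet stopper, 32 mm across, 50 mm high, standing, origin under its centre. A bystander.
Things that resemble listed ones, but are neither listed nor needed, are in the scene too. What is shaped like the tray but pink or purple is not meant.

How it is judged (in metres and radians):
On the way, in this order (a step that is already met when the one before it is completed fails the run):
1. the toggle switch is pushed over to the back, the tray still home (value of joint toggle above 0.75 rad and x of tray in the frame of griddle above -0.052 m), for 0.1 s.
2. a finger is pressing the release button while the tray is still home (contact force between the fingers and release above 0.5 N and z of release in the frame of griddle below 0.048 m and x of tray in the frame of griddle above -0.052 m).
3. the tray has sprung out and is stopped by a finger while a finger still holds the button down (x of tray in the frame of griddle between -0.102 and -0.052 m and y of tray in the frame of griddle between -0.012 and 0.012 m and z of release in the frame of griddle below 0.046 m and contact force between the fingers and release above 0.5 N and contact force between the fingers and tray above 0.3 N), for 0.2 s.
At the end, for the whole second after the job is handed in: The toggle is over to the back (above 0.7 rad), the button is held at least 4 mm down by a finger (over 0.5 N), the drip tray stands still, flat on the prep top, 7 to 57 mm out of its home and within 12 mm of its line, and presses against a finger with over 0.3 N (all of step 3 and value of joint toggle above 0.7 rad and linear speed of tray below 0.02 m/s and height (world z) of tray below 0.008 m and angle between tray's own z axis and vertical below 0.1 rad); the arm keeps its last pose, push and grip.
It fails at once if the tray slips away: more than 65 mm out (x of tray in the frame of griddle below -0.11 m).
It fails at once if the tray is lifted or tipped (height (world z) of tray above 0.012 m or angle between tray's own z axis and vertical above 0.2 rad).
It fails at once if a bystander is moved or lifted (distance of any of spatula, bowl, stopper from where it was at the start of the episode above 0.02 m).
It also fails if it takes over 32 s, if anything falls off the work surface, if the arm or the gripper's body presses on something with over 40 N, if the wrist force passes 120 N, or if a joint passes its speed limit or range.

## Robot

A 6-joint arm with a two-finger parallel gripper is mounted at the origin on the work surface. World frame = base frame: x ahead of the robot, y to its left, z up, the work surface at z = 0. Lengths are in mm, angles in degrees, forces in N, time in s.
With the tool pointing down it reaches from about 300 to 850 mm from the base axis. Payload 4.2 kg.
Tool frame: the origin (TCP) lies midway between the tips of the shut fingers; the grasp point (between the pads) lies 19 mm behind it (pinch_z is the distance from the TCP to the grasp point, in mm); z points along the fingers, y is the line along which they close (so a half turn about z gives the same grasp; the last joint's range is limited). The gripper opens to 91 mm and grips with 3 to 60 N. Pads are 32 mm wide; open, the fingers measure 118 mm over their backs; the gripper's body (76 mm by 178 mm) begins 60 mm behind the grasp point.
Start: joints at [-77.922, 18.312, 89.639, -0, 72.044, -1.146], TCP at [131.537, -559.769, 213.976] pointing down, gripper open.
Joint ranges: [-177.97, 177.97], [-48.28, 115.42], [12.27, 149.76], [-77.06, 257.06], [2.81, 150.46], [-146.56, 146.56]. Speed limits (degrees/s): [147.25, 147.25, 180, 180, 180, 180].

## Interface

Orientations are given as [roll, pitch, yaw] about the fixed x, y, z axes, in that order (R = Rz(yaw) Ry(pitch) Rx(roll)).
In Python, from workcell import * gives the robot as it stands.
- The arm moves only by the tool step_arm, never from a script. Its argument "steps" is a list of rows, each a list of 7 numbers: the turn, a rotation vector about the tool's x, y, z in degrees, then the shift along the tool's x, y, z in mm, then the opening, from 0 (shut) to 1 (fully open). In form: [[rx, ry, rz, x, y, z, hand], ...]. A call has exactly 8 rows; each row shifts and turns the commanded pose from where the row before left it, along the tool's axes as they then stand; what a row does not reach is not made up. A row lasts 1/8 s, in which the tool goes at most 62.5 mm and 10.7 degrees, less where a joint would pass 70% of its speed; a pose out of reach is approached as far as the arm can. A call is refused whole if a number of a shift passes 62.5 or a number of a turn 10.7, either way. A call with a gripper value outside its range is refused whole. The fingers move at their own pace and stop on an object; "force" is the grip in N (left out, the last holds). Time passes only in rows, so rows that do not move let the fingers close, or fill a call up. It gives the time, the measured TCP pose, the force, the opening and the grip force at its end, in the units of the state.
- state(): the state, without advancing time (a new reading comes with each control period).
- grab_frame(name): name is "scene" or "top" or "wrist"; returns a dict with "image" (400x640x3 uint8, blue, green, red), "fovy" (degrees; the focal length in pixels is half the picture's height over the tangent of half this angle, whatever the lens; pixels are square), "cx", "cy" (the principal point, pixels), "origin" and "rotation" of the camera in the world; the wrist camera has in their place "tool_from_camera" (4x4, takes a point from camera to tool coordinates, whose origin is the TCP and whose axes are the flange's). Camera axes: x right, y down, z forward; pixel columns grow to the right and rows downward; lengths in mm; the calibration is good to about 2 mm. A picture is of the moment at which its call begins: read the wrist's pose just before it. There is no depth.
- job_done(): hands the job in; it is judged then, once.
The state is a dict: "time_s": time; "qpos": joint angles; "qvel": joint speeds; "effort": joint torques, N m; "ee_pos": TCP position; "ee_rot": TCP orientation; "force": force on the tool from outside, world axes, zero at the start; "torque": the same for the moment, N m; "gripper_width": finger opening in mm; "gripper_force": force on a finger pad.
Only numpy, scipy, OpenCV 4.12 (cv2) and the standard library are available. Lean on these libraries where they do the work, as an engineer would, in place of code of your own. Each camera call takes 0.05 s, during which the arm holds its last target. There are 200 camera calls.

## Working session

There is one attempt and no reset: what is moved stays moved. The work goes in short steps, Python scripts to look and compute and a tool call to move; the robot and the scene stay as the last step left them, time stands still between calls to the robot, and variables do not carry over. Pictures are saved under pics/ and viewed, at most 10 in all, crops included, and the job is handed in when it is done.

Besides the shell and the picture viewer there is one more tool, called after "Emit:" as a command line: name --pt "numbers of a row" for each row, then --argument value for the rest. step_arm: Moves the arm, as the interface text tells. Its arguments: {"type":"object","properties":{"steps":{"type":"array","items":{"type":"array","items":{"type":"number"}}},"force":{"type":"number"}},"required":["steps"]}

```bash
mkdir -p pics; ls; cat > h.py <<'E'
from workcell import *
import numpy as np, cv2
def cam(n):
    s=state(); f=grab_frame(n); im=f["image"]; h=im.shape[0]
    F=h/2/np.tan(np.radians(f["fovy"])/2)
    return s,f,im,F
def ray(f,F,u,v):
    d=np.array([(u-f["cx"])/F,(v-f["cy"])/F,1.0]); R=np.array(f["rotation"]); return np.array(f["origin"]),R@d
def onz(f,F,u,v,z):
    o,d=ray(f,F,u,v); return o+d*(z-o[2])/d[2]
def tri(r1,r2):
    (o1,d1),(o2,d2)=r1,r2
    t=np.linalg.lstsq(np.c_[d1,-d2],o2-o1,rcond=None)[0]
    a=o1+t[0]*d1;b=o2+t[1]*d2
    return (a+b)/2,np.linalg.norm(a-b)
E
python3 - <<'E'
from h import *
import pickle
for n in("scene","top"):
    s,f,im,F=cam(n); cv2.imwrite(f"pics/{n}0.png",im); pickle.dump((f,F),open(n+".pkl","wb"))
    print(n,F,f["origin"],np.round(f["rotation"],3).tolist())
print(s)
E
```

```text
pics
scene 411.2775072344746 [1141.17547218  -93.99111875  813.61614091] [-139.735, 0.825, 83.636]
top 423.7959614736163 [ 488.54980356  -61.34784917 1274.75587299] [-177.947, -0.048, -91.3]
{'time_s': 0.05, 'qpos': array([-7.79235071e+01,  1.83538478e+01,  8.97043598e+01, -1.52908608e-03,
        7.20447810e+01, -1.14640861e+00]), 'qvel': array([ 0.0542987 , -0.06950411, -0.19555293,  0.00703095, -0.01658205,
        0.05225795]), 'effort': array([ 1.23393183e-03, -4.13720477e+01, -2.32784164e+01,  7.28909159e-02,
        4.17793344e-02, -4.35782499e-05]), 'ee_pos': array([ 131.41021367, -559.27721702,  213.1120311 ]), 'ee_rot': array([-1.79897003e+02, -6.07043982e-04,  1.32233737e+01]), 'force': array([-0.25028425, -0.13022701,  0.11917834]), 'torque': array([0.00660131, 0.01408636, 0.04103875]), 'gripper_force': 0.0, 'gripper_width': 91.29238705739176}
```

```bash
sed -i 's/R=np.array(f\["rotation"\])/R=Rot.from_euler("xyz",f["rotation"],degrees=True).as_matrix()/; 2a from scipy.spatial.transform import Rotation as Rot' h.py; cat h.py | head -12
```

```text
from workcell import *
import numpy as np, cv2
from scipy.spatial.transform import Rotation as Rot
def cam(n):
    s=state(); f=grab_frame(n); im=f["image"]; h=im.shape[0]
    F=h/2/np.tan(np.radians(f["fovy"])/2)
    return s,f,im,F
def ray(f,F,u,v):
    d=np.array([(u-f["cx"])/F,(v-f["cy"])/F,1.0]); R=Rot.from_euler("xyz",f["rotation"],degrees=True).as_matrix(); return np.array(f["origin"]),R@d
def onz(f,F,u,v,z):
    o,d=ray(f,F,u,v); return o+d*(z-o[2])/d[2]
def tri(r1,r2):
```

View pics/scene0.png

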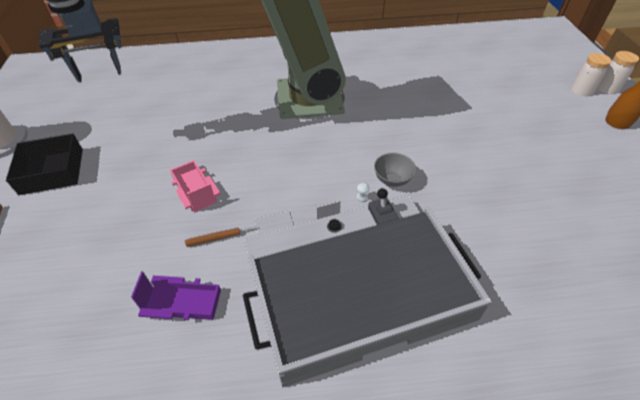

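View pics/top0.png

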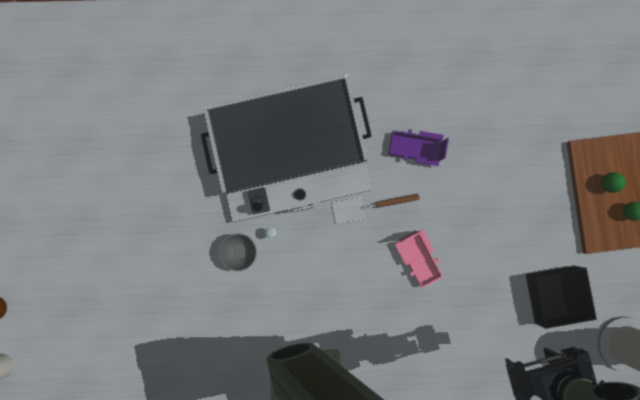

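Scene view: button (335,226), toggle ball (382,193), tray plate (328,210), stopper (363,190), bowl (395,169), spatula (215,237–290,215). Lookalikes are the pink tray (195,186) and the purple one (178,297). In the top view: button (299,194), block and ball (257,202), plate (293,209), stopper (271,232), bowl (236,252), pink (417,258), purple (418,147). I choose the steel plate in the apron, the black disc behind it, and the black ball on the block. Next is one close crop to check.

```bash
python3 - <<'E'
import cv2,numpy as np
a=cv2.imread("pics/scene0.png")[170:245,290:440]; b=cv2.imread("pics/top0.png")[155:240,210:380]
a=cv2.resize(a,(750,375)[:2],interpolation=cv2.INTER_CUBIC) 
b=cv2.resize(b[25:70],(765,203),interpolation=cv2.INTER_CUBIC)
a=cv2.copyMakeBorder(a,0,0,0,15,0)
cv2.imwrite("pics/crop0.png",np.vstack([a,b]))
import pickle
from h import *
im=cv2.imread("pics/top0.png");g=im.max(2)
im2=cv2.imread("pics/scene0.png");g2=im2.max(2)
for n,G,boxes in(("top",g,[(285,182,314,206),(240,185,275,215)]),("scene",g2,[(324,216,346,236),(372,185,392,200)])):
  for x0,y0,x1,y1 in boxes:
    for th in (35,50):
      c,l,st,ce=cv2.connectedComponentsWithStats((G[y0:y1,x0:x1]<th).astype(np.uint8))
      for i in range(1,c):
        if st[i,4]>15: print(n,th,ce[i]+[x0,y0],st[i])
E
```

```text
top 50 [299.11764706 194.04411765] [10  8  9  9 68]
top 35 [256.51111111 205.97777778] [13 18  8  7 45]
top 50 [255.82022472 205.48314607] [10 14 12 12 89]
scene 35 [335.08823529 226.35294118] [ 6  5 10  9 34]
scene 50 [334.3877551  225.15306122] [ 5  4 12 11 98]
scene 35 [382.96551724 194.17241379] [ 6  5  9  8 29]
scene 50 [382.03174603 193.41269841] [ 6  4  9  9 63]
```

View pics/crop0.png

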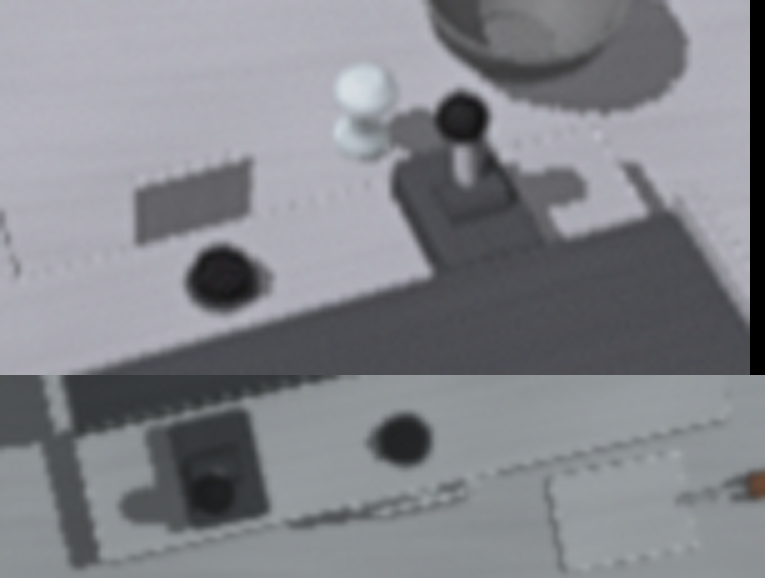

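Crop: scene half shows the disc (button) at (334.5,225), the ball at (382,193.4), and the tray plate with top corners at (317,207.6) and (340,201.6). The stopper foot is at about (362,198). The top half shows the ball on the block and the plate edge-on. The choice is confirmed.

```bash
python3 - <<'E'
from h import *
import pickle
fs,Fs=pickle.load(open("scene.pkl","rb"));ft,Ft=pickle.load(open("top.pkl","rb"))
b,e=tri(ray(fs,Fs,334.5,225.2),ray(ft,Ft,299.1,194.0));print("button",b,e)
t,e=tri(ray(fs,Fs,382.1,193.4),ray(ft,Ft,256.6,205.7));print("ball",t,e)
print("btn z50",onz(fs,Fs,334.5,225.2,50),onz(ft,Ft,299.1,194,50))
print("ball z97",onz(fs,Fs,382.1,193.4,97),onz(ft,Ft,256.6,205.7,97))
p,q=onz(fs,Fs,317,207.6,72),onz(fs,Fs,340,201.6,72);print("plate",p,q,np.linalg.norm(p-q))
print("stop base",onz(fs,Fs,362.4,197,5),"head top",onz(ft,Ft,271,232,40))
# hotplate yaw: mask top
im=cv2.imread("pics/top0.png");g=im.max(2)
m=np.zeros_like(g);m[70:195,205:372]=(g[70:195,205:372]<75)
c,l,st,_=cv2.connectedComponentsWithStats(m);i=1+st[1:,4].argmax()
ct=cv2.findContours((l==i).astype(np.uint8),0,1)[0][0]
ap=cv2.approxPolyDP(ct,6,True)[:,0];print(ap.tolist())
for r in ap: print(r,onz(ft,Ft,*map(float,r),75).round(1))
r=cv2.minAreaRect(ct);print(r)
print("bowl",onz(ft,Ft,236,252,50))
for n,u,v in(("spat blade",348,210),("sp. l",333,222),("sp lt",332,201),("end",419,196)):print(n,onz(ft,Ft,u,v,3).round())
E
```

```text
button [562.72265462   4.76248842  36.44658777] 0.417587582979942
ball [529.16260894 120.09374027  96.08052086] 1.130517306027383
btn z50 [572.80093946   2.83479825  50.        ] [561.93024908   4.24485655  50.        ]
ball z97 [529.93320025 119.24268899  97.        ] [529.22280427 120.51658914  97.        ]
plate [533.29491268 -33.27738277  72.        ] [521.71470275  22.73241528  72.        ] 57.19439430586814
stop base [457.39882287  93.30679532   5.        ] head top [453.73149429  88.76594252  40.        ]
[[344, 80], [209, 110], [227, 192], [362, 161]]
[344  80] [ 884.3 -132.4   75. ]
[209 110] [806.4 255.1  75. ]
[227 192] [570.7 207.1  75. ]
[362 161] [ 650.3 -177.8   75. ]
((285.65728759765625, 135.34829711914062), (84.77204132080078, 139.9375762939453), 77.00537872314453)
bowl [398.82171564 189.35192706  50.        ]
spat blade [ 513. -139.    3.]
sp. l [478. -93.   3.]
sp lt [541. -92.   3.]
end [ 551. -353.    3.]
```

```bash
cat >> h.py <<'E'
B=np.array([562,4.2]); YAW=11.6
def g2w(x,y):
    a=np.radians(YAW); return B+[x*np.cos(a)-y*np.sin(a),x*np.sin(a)+y*np.cos(a)]
def w2g(p):
    a=np.radians(YAW); d=np.array(p[:2])-B; return np.array([d[0]*np.cos(a)+d[1]*np.sin(a),-d[0]*np.sin(a)+d[1]*np.cos(a)])
def rows(p1,yaw1,n):
    s=state(); R=Rot.from_euler("xyz",s["ee_rot"],degrees=True); p=np.array(s["ee_pos"])
    R1=Rot.from_euler("xyz",[180,0,yaw1],degrees=True); v=(R.inv()*R1).as_rotvec()/n; st=(np.array(p1)-p)/n
    print("total turn",np.degrees(v*n).round(1))
    for i in range(n):
        print(np.degrees(v).round(2).tolist(),R.inv().apply(st).round(1).tolist()); R=R*Rot.from_rotvec(v)
E
python3 - <<'E'
from h import *
print(g2w(-50,120)); rows([*g2w(-60,90),210],101.6,16)
E
```

```text
[488.89188698 111.69513389]
total turn [ -0.1  -0.1 -88.4]
[-0.0, -0.0, -5.52] [30.7, -33.9, 0.3]
[-0.0, -0.0, -5.52] [33.8, -30.8, 0.3]
[-0.0, -0.0, -5.52] [36.6, -27.4, 0.2]
[-0.0, -0.0, -5.52] [39.0, -23.7, 0.2]
[-0.0, -0.0, -5.52] [41.1, -19.8, 0.2]
[-0.0, -0.0, -5.52] [42.9, -15.8, 0.2]
[-0.0, -0.0, -5.52] [44.2, -11.6, 0.2]
[-0.0, -0.0, -5.52] [45.1, -7.3, 0.2]
[-0.0, -0.0, -5.52] [45.6, -2.9, 0.2]
[-0.0, -0.0, -5.52] [45.7, 1.5, 0.2]
[-0.0, -0.0, -5.52] [45.3, 5.9, 0.2]
[-0.0, -0.0, -5.52] [44.5, 10.2, 0.2]
[-0.0, -0.0, -5.52] [43.3, 14.5, 0.2]
[-0.0, -0.0, -5.52] [41.7, 18.6, 0.2]
[-0.0, -0.0, -5.52] [39.8, 22.5, 0.2]
[-0.0, -0.0, -5.52] [37.4, 26.2, 0.2]
```

Emit:
step_arm --pt "0 0 -5.5 31 -34 0 1" --pt "0 0 -5.5 34 -31 0 0.8" --pt "0 0 -5.5 36 -27 0 0.6" --pt "0 0 -5.5 39 -24 0 0.6" --pt "0 0 -5.5 41 -20 0 0.6" --pt "0 0 -5.5 43 -16 0 0.6" --pt "0 0 -5.5 44 -12 0 0.6" --pt "0 0 -5.5 45 -7 0 0.6" --force 60

```text
time_s: 1.1
ee_pos: [308.5, -238.3, 213.8]
ee_rot: [-180.0, -0.0, 57.4]
force: [0.7, -0.3, -0.2]
gripper_width: 54.9
gripper_force: 0.0
```

Emit:
step_arm --pt "0 0 -5.5 45 -3 0 0.6" --pt "0 0 -5.5 45 1 0 0.6" --pt "0 0 -5.5 45 6 0 0.6" --pt "0 0 -5.5 44 10 0 0.6" --pt "0 0 -5.5 43 14 0 0.6" --pt "0 0 -5.5 42 18 0 0.6" --pt "0 0 -5.5 40 22 0 0.6" --pt "0 0 -5.5 37 26 0 0.6"

```text
time_s: 2.1
ee_pos: [483.6, 78.9, 213.6]
ee_rot: [-180.0, 0.0, 101.4]
force: [-0.5, 0.5, -0.7]
gripper_width: 54.6
gripper_force: 0.0
```

```bash
python3 - <<'E'
from h import *
import pickle
s,f,im,F=cam("wrist"); cv2.imwrite("pics/w1.png",im); pickle.dump((s,f,F),open("w1.pkl","wb"))
print(s["time_s"],s["ee_pos"],s["ee_rot"],s["gripper_width"],F,f["cx"],f["cy"],np.round(f["tool_from_camera"],3).tolist(),w2g(s["ee_pos"]))
E
```

```text
2.1 [483.60972922  78.90024391 213.60607865] [-1.79964015e+02  1.36309593e-02  1.01428821e+02] 54.554853555942756 316.68563308101795 319.3673946335739 200.99369422903726 [[-0.0, -0.971, -0.24, 66.481], [1.0, -0.0, 0.0, -0.384], [-0.0, -0.24, 0.971, -171.52], [0.0, 0.0, 0.0, 1.0]] [-61.76859932  88.93706276]
```

View pics/w1.png

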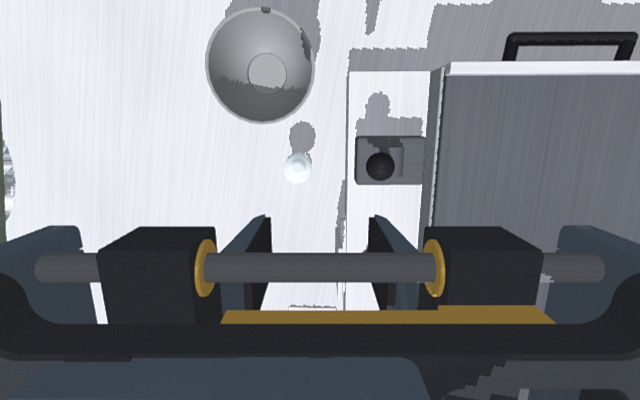

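Wrist view: ball (380,166), block (355–424,136–184), stopper (297,167), bowl (262,66), apron front edge at u≈347. The hand hides the button.

```bash
cat >> h.py <<'E'
def wray(s,f,F,u,v):
    T=np.array(f["tool_from_camera"]); R=Rot.from_euler("xyz",s["ee_rot"],degrees=True).as_matrix()
    d=np.array([(u-f["cx"])/F,(v-f["cy"])/F,1.0]); return np.array(s["ee_pos"])+R@T[:3,3],R@T[:3,:3]@d
def wz(s,f,F,u,v,z):
    o,d=wray(s,f,F,u,v); return o+d*(z-o[2])/d[2]
E
python3 - <<'E'
from h import *
import pickle
s,f,F=pickle.load(open("w1.pkl","rb"))
for n,u,v,z in(("ball",380,166,97),("stop",297,167,40),("bowl",262,66,50),("apron front",347,80,36),("apron front2",347,180,36),("hot front rim",441,75,75),("hot2",434,215,75)): 
    p=wz(s,f,F,u,v,z);print(n,p.round(1),w2g(p).round(1))
ft,Ft=pickle.load(open("top.pkl","rb"));fs,Fs=pickle.load(open("scene.pkl","rb"))
for r in (ray(ft,Ft,256.6,205.7),ray(fs,Fs,382.1,193.4)):
    p,e=tri(wray(s,f,F,380,166),r);print(p,e,w2g(p))
E
```

```text
ball [531.9 117.4  97. ] [ -6.7 117. ]
stop [455.4  93.1  40. ] [-86.5 108.6]
bowl [403.9 186.1  50. ] [-118.3  210. ]
apron front [489.6 191.9  36. ] [-33.1 198.4]
apron front2 [512.6  89.3  36. ] [-31.3  93.3]
hot front rim [571.1 207.9  75. ] [ 49.9 197.7]
hot2 [602.7  77.7  75. ] [54.7 63.8]
[528.90073044 118.57281329 110.24222102] 0.33524005059499057 [ -9.42537771 118.69230944]
[531.58868682 118.12487614  99.15288656] 1.0204791530734958 [ -6.88239244 117.71303261]
```

Emit:
step_arm --pt "0 0 -0.2 10 4 10 0" --pt "0 0 0 10 3 14 0" --pt "0 0 0 10 3 20 0" --pt "0 0 0 0 0 20 0" --pt "0 0 0 0 0 20 0" --pt "0 0 0 0 0 20 0" --pt "0 0 0 0 0 20 0" --pt "0 0 0 0 0 0 0"

```text
time_s: 3.15
ee_pos: [485.0, 107.9, 88.0]
ee_rot: [-179.7, 0.0, 101.3]
force: [-0.6, 0.4, -0.3]
gripper_width: 0.5
gripper_force: 0.0
```

Emit:
step_arm --pt "0 0 0 0 6 0 0" --pt "0 0 0 0 7 0 0" --pt "0 0 0 0 7 0 0" --pt "0 0 0 0 7 0 0" --pt "0 0 0 0 7 0 0" --pt "0 0 0 0 6 0 0" --pt "0 0 0 0 5 0 0" --pt "0 0 0 0 0 0 0"

```text
time_s: 4.15
ee_pos: [532.4, 117.9, 89.8]
ee_rot: [179.9, 0.0, 101.4]
force: [0.2, 0.0, 0.6]
gripper_width: 0.3
gripper_force: 0.0
```

```bash
python3 - <<'E'
from h import *
s=state();print(w2g(s["ee_pos"]),s["ee_pos"],s["force"],s["gripper_width"])
E
```

```text
[ -6.16527176 117.36453546] [532.36123557 117.92769408  89.84077044] [0.19045242 0.03701268 0.55483776] 0.25767467968869473
```

Emit:
step_arm --pt "0 0 0 0 3 0 0" --pt "0 0 0 0 3 0 0" --pt "0 0 0 0 2 0 0" --pt "0 0 0 0 1 0 0" --pt "0 0 0 0 0 0 0" --pt "0 0 0 0 0 0 0" --pt "0 0 0 0 0 0 0" --pt "0 0 0 0 0 0 0"

```text
time_s: 5.15
ee_pos: [540.3, 119.5, 89.9]
ee_rot: [180.0, 0.0, 101.4]
force: [-0.6, 0.3, 0.1]
gripper_width: 0.5
gripper_force: 0.1
```

```bash
python3 - <<'E'
from h import *
s,f,im,F=cam("wrist");s2,f2,im2,F2=cam("scene")
print(w2g(s["ee_pos"]),s["force"])
a=cv2.resize(im[60:310,200:560],(576,400)); b=cv2.resize(im2[140:260,270:450],(300,200));
b=cv2.copyMakeBorder(b,0,200,0,0,0)if 0 else cv2.copyMakeBorder(b,0,200,0,0,cv2.BORDER_CONSTANT)
cv2.imwrite("pics/c2.png",np.hstack([a[:,:500],b]))
E
```

```text
[  1.9182679  117.34430159] [-0.55866181  0.28475428  0.13033229]
```

View pics/c2.png

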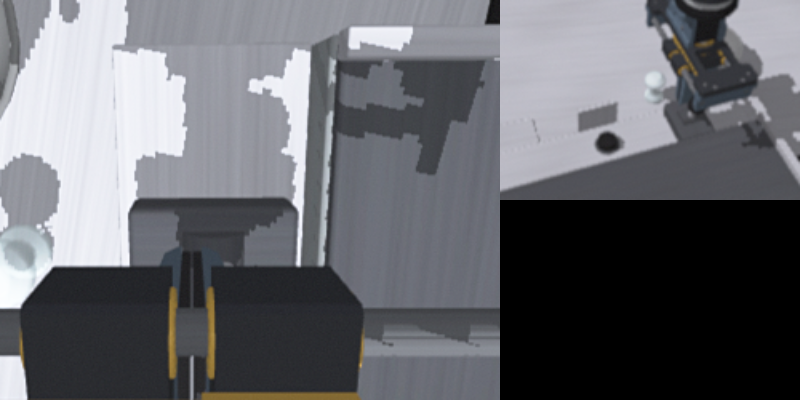

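The hand hides the ball here and the force is still near zero. I'll push on in small steps until the end stop is felt.

Emit:
step_arm --pt "0 0 0 0 1 0 0" --pt "0 0 0 0 1 0 0" --pt "0 0 0 0 1 0 0" --pt "0 0 0 0 1 0 0" --pt "0 0 0 0 0 0 0" --pt "0 0 0 0 0 0 0" --pt "0 0 0 0 0 0 0" --pt "0 0 0 0 0 0 0"

```text
time_s: 6.25
ee_pos: [544.0, 120.3, 89.9]
ee_rot: [-180.0, 0.0, 101.4]
force: [-1.3, -0.4, -1.1]
gripper_width: 0.3
gripper_force: 0.5
```

Emit:
step_arm --pt "0 0 0 0 -5 0 0" --pt "0 0 0 0 -10 0 0" --pt "0 0 0 0 -12 0 0" --pt "0 0 0 0 -10 -20 0" --pt "0 0 0 0 -5 -30 0.3" --pt "0 0 0 0 0 -30 0.6" --pt "0 0 0 -10 0 -20 0.62" --pt "0 0 0 -10 0 0 0.62"

```text
time_s: 7.25
ee_pos: [507.2, 92.2, 191.4]
ee_rot: [179.8, 0.0, 101.4]
force: [-0.9, -0.2, -0.3]
gripper_width: 37.8
gripper_force: 0.0
```

```bash
python3 - <<'E'
from h import *
import pickle
s,f,im,F=cam("wrist"); cv2.imwrite("pics/w3.png",im); pickle.dump((s,f,F),open("w3.pkl","wb"))
print(s["time_s"],s["ee_pos"],w2g(s["ee_pos"]),s["gripper_width"])
E
```

```text
7.25 [507.23899953  92.18651867 191.40407633] [-35.95037444  97.20064412] 37.752426735204885
```

View pics/w3.png

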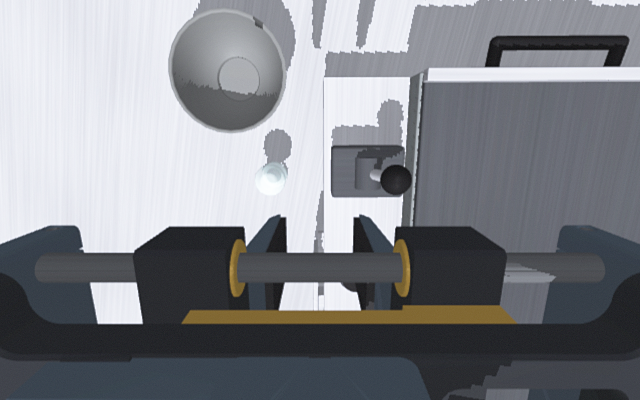

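Ball now at (396,180), well to the back of the block at (331–404,146–196). The stopper (271,178) and bowl (228,70) are undisturbed. Next I'll move past the button so the wrist camera can see it.

Emit:
step_arm --pt "0 0 -0.2 -20 0 -5 0.62" --pt "0 0 0 -30 0 -5 0.62" --pt "0 0 0 -35 0 0 0.62" --pt "0 0 0 -35 0 0 0.62" --pt "0 0 0 -30 0 0 0.62" --pt "0 0 0 -20 0 0 0.62" --pt "0 0 0 -10 0 0 0.62" --pt "0 0 0 0 0 0 0.62"

```text
time_s: 8.3
ee_pos: [542.9, -83.9, 199.5]
ee_rot: [-180.0, -0.0, 101.6]
force: [0.7, 0.4, -0.1]
gripper_width: 56.7
gripper_force: 0.0
```

```bash
python3 - <<'E'
from h import *
import pickle
s,f,F=pickle.load(open("w3.pkl","rb"));print("ball",w2g(wz(s,f,F,396,180,97)))
s,f,im,F=cam("wrist"); cv2.imwrite("pics/w4.png",im); pickle.dump((s,f,F),open("w4.pkl","wb"))
print(s["time_s"],s["ee_pos"],w2g(s["ee_pos"]),s["ee_rot"],s["gripper_width"])
E
```

```text
ball [ 29.43738471 116.19447275]
8.3 [542.88277542 -83.91312985 199.50103969] [-36.44436501 -82.46938939] [-1.79961198e+02 -3.67883482e-02  1.01584891e+02] 56.69565112243867
```

View pics/w4.png

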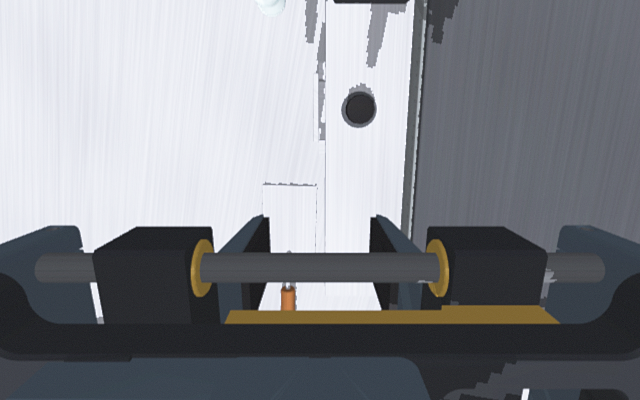

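Button top at (359,108). The plate is edge-on at u≈320–325, v 80–139. The spatula blade is at (263–317,184+) and its handle at (288,300).

```bash
python3 - <<'E'
from h import *
import pickle
s,f,F=pickle.load(open("w4.pkl","rb"))
im=cv2.imread("pics/w4.png");g=im.max(2)[88:130,335:385]
c,l,st,ce=cv2.connectedComponentsWithStats((g<60).astype(np.uint8))
for i in range(1,c):
    if st[i,4]>50: print(ce[i]+[335,88],st[i]); u,v=ce[i]+[335,88]
p=wz(s,f,F,u,v,50);print("btn z50",p,w2g(p))
ft,Ft=pickle.load(open("top.pkl","rb"))
print("tri",tri(wray(s,f,F,u,v),ray(ft,Ft,299.1,194)))
for n,u,v,z in(("pl top",321,80,72),("pl bot",321,139,72),("pl2",326,139,72),("hot",420,60,75),("hot",414,200,75),("sp",290,184,3),("spr",317,184,3)):
    print(n,w2g(wz(s,f,F,u,v,z)).round(1))
E
```

```text
[359.49053628 108.54574132] [ 11   6  28  29 634]
btn z50 [564.72565043   2.31609977  50.        ] [ 2.29116896 -2.39349016]
tri (array([559.64539767,   0.68957685,  93.26587625]), np.float64(2.549676656585958))
pl top [-35.3  21.1]
pl bot [-35.3 -30.5]
pl2 [-30.6 -30.5]
hot [50.5 37. ]
hot [ 54.2 -88. ]
sp [-71.5 -86. ]
spr [-39.6 -86. ]
```

```bash
python3 - <<'E'
from h import *
import pickle
ft,Ft=pickle.load(open("top.pkl","rb"))
for u,v in((275.6,213.3),(314,204.4),(294.8,208.9)): print(w2g(onz(ft,Ft,u,v,72)),w2g(onz(ft,Ft,u,v,36)))
im=cv2.imread("pics/w4.png")[60:200,270:390]
g=cv2.cvtColor(im,cv2.COLOR_BGR2GRAY); g=cv2.createCLAHE(4,(3,3)).apply(g)
a=cv2.resize(g,None,fx=4,fy=4,interpolation=cv2.INTER_NEAREST)
t=cv2.cvtColor(cv2.imread("pics/top0.png")[185:222,265:325],cv2.COLOR_BGR2GRAY)
t=cv2.resize(t,(300,185),interpolation=cv2.INTER_NEAREST)
o=np.zeros((560,790),np.uint8);o[:,:480]=a;o[:185,485:785]=t;cv2.imwrite("pics/c5.png",o)
E
```

```text
[-40.18554507  76.29693395] [-38.84029427  80.06039409]
[-39.87325711 -35.52720469] [-38.51865915 -35.11078204]
[-40.16790959  20.43937807] [-38.82213095  22.53095112]
```

View pics/c5.png

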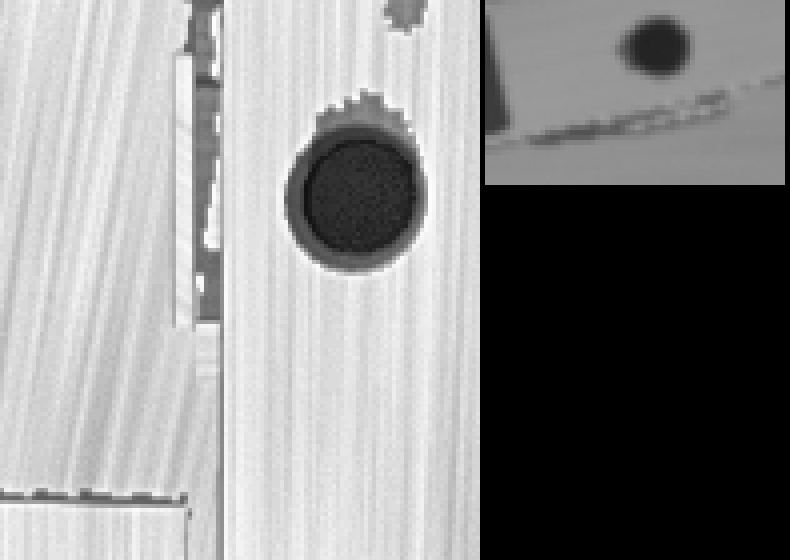

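Crop: the plate is the strip u 313.5–318, v 74–142, the apron front edge is at u 325.5, and the button top is at (360,109). So the plate's outer face is about 44 mm in front of the button, meaning the tray is home. I'll place the fingers above and descend.

Emit:
step_arm --pt "0 0 0 10 1 5 0.62" --pt "0 0 0 16 1 10 0.62" --pt "0 0 0 20 0.5 15 0.62" --pt "0 0 0 18 0 20 0.62" --pt "0 0 0 12 0 25 0.62" --pt "0 0 0 5 0 25 0.62" --pt "0 0 0 0 0 20 0.62" --pt "0 0 0 0 0 15 0.62"

```text
time_s: 9.35
ee_pos: [528.2, -2.7, 63.6]
ee_rot: [-179.9, -0.0, 101.7]
force: [0.9, 0.2, 0.7]
gripper_width: 56.9
gripper_force: 0.0
```

```bash
python3 - <<'E'
from h import *
s,f,im,F=cam("scene"); s=state()
print(s["time_s"],s["ee_pos"],w2g(s["ee_pos"]),s["ee_rot"],s["gripper_width"],s["force"])
cv2.imwrite("pics/c6.png",cv2.resize(im[130:260,230:430],(800,520),interpolation=cv2.INTER_CUBIC))
E
```

```text
9.4 [527.26243979  -2.98423266  62.13963431] [-35.47264478  -0.05254011] [-1.79753936e+02 -6.35465814e-02  1.01689897e+02] 56.53065930319692 [-1.36473978 -0.49734629 -1.43313861]
```

View pics/c6.png

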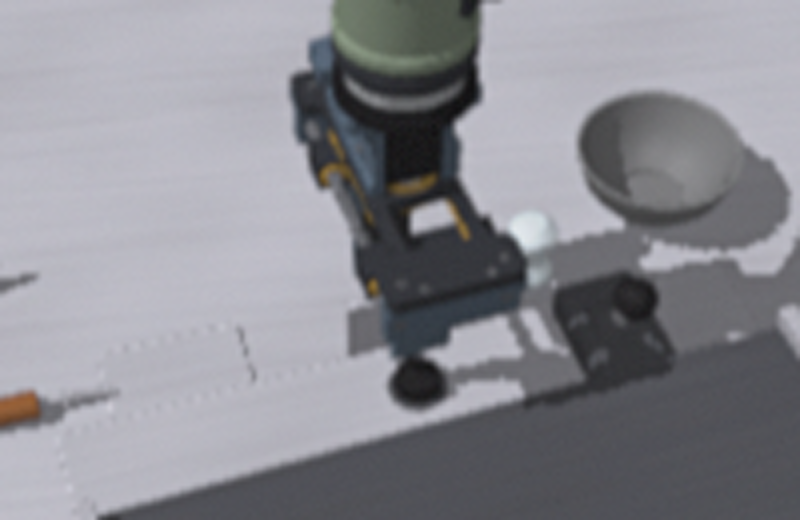

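The right finger's tip ends at crop (405,352), i.e. pixel (331.3,218), just in front of and above the button at crop (418,382), i.e. (334.5,225.5). The ball is at the back, and the plate at crop (365,330) is still home.

```bash
python3 - <<'E'
from h import *
import pickle
fs,Fs=pickle.load(open("scene.pkl","rb"))
for n,u,v,z in(("tip outer",331.3,218,62),("tip left corner",327,219.5,62),("tip right",335.5,216.5,62),("button top",334.5,224.2,50),("btn back rim",335,219.8,50)):print(n,w2g(onz(fs,Fs,u,v,z)).round(1))
E
```

```text
tip outer [-3.3 -6.8]
tip left corner [ -2.3 -17.7]
tip right [-4.3  3.9]
button top [ 7.6 -2.5]
btn back rim [-4.2  2.9]
```

Emit:
step_arm --pt "0 0 0 0 2 0 0.66" --pt "0 0 0 0 1.5 1 0.66" --pt "0 0 0 0 0 2 0.66" --pt "0 0 0 0 0 2 0.66" --pt "0 0 0 0 0 2 0.66" --pt "0 0 0 0 0 1 0.66" --pt "0 0 0 0 0 0 0.66" --pt "0 0 0 0 0 0 0.66"

```text
time_s: 10.4
ee_pos: [532.7, -3.4, 57.0]
ee_rot: [180.0, 0.0, 101.6]
force: [0.6, 0.6, 0.5]
gripper_width: 60.4
gripper_force: 0.0
```

```bash
python3 - <<'E'
from h import *
s,f,im,F=cam("scene"); s=state()
print(s["time_s"],s["ee_pos"],w2g(s["ee_pos"]),s["ee_rot"],s["gripper_width"],s["force"])
cv2.imwrite("pics/c7.png",cv2.resize(im[195:245,290:370],(800,500),interpolation=cv2.INTER_CUBIC))
E
```

```text
10.45 [532.67759139  -3.39586087  56.97296243] [-30.25086565  -1.54462834] [1.79993967e+02 6.68138396e-03 1.01622900e+02] 60.47505171767478 [0.7272265  0.53856463 0.2421776 ]
```

View pics/c7.png

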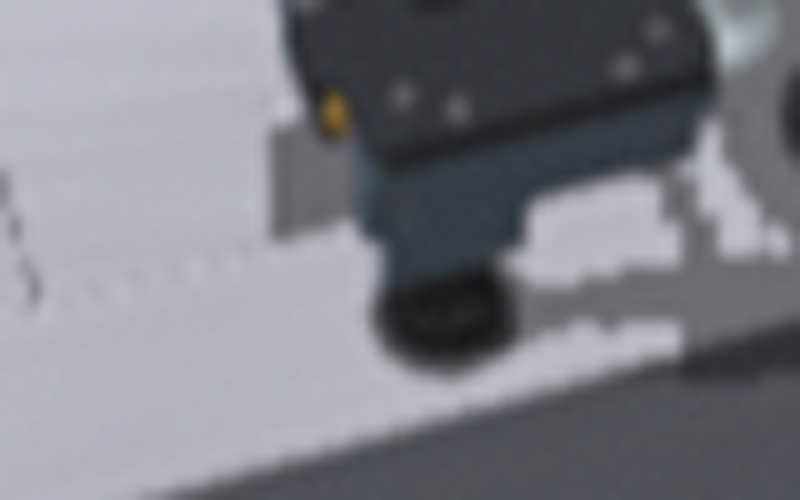

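The fingertip (crop u 385–500, lower edge v≈275) is centred over the button (378–520, 255–370) sideways. It needs about 2 mm more to the back. The plate is behind it, home. Now pressing.

Emit:
step_arm --pt "0 0 0 0 2 0 0.69" --pt "0 0 0 0 0 2 0.69" --pt "0 0 0 0 0 2 0.69" --pt "0 0 0 0 0 2 0.69" --pt "0 0 0 0 0 2 0.69" --pt "0 0 0 0 0 1 0.69" --pt "0 0 0 0 0 0 0.69" --pt "0 0 0 0 0 0 0.69"

```text
time_s: 11.45
ee_pos: [534.5, -3.0, 48.8]
ee_rot: [180.0, 0.0, 101.6]
force: [-2.7, 0.3, 7.0]
gripper_width: 62.7
gripper_force: 3.6
```

Emit:
step_arm --pt "0 0 0 0 0 1.5 0.69" --pt "0 0 0 0 0 1.5 0.69" --pt "0 0 0 0 0 1.5 0.69" --pt "0 0 0 0 0 1.5 0.69" --pt "0 0 0 0 0 1 0.69" --pt "0 0 0 0 0 0.5 0.69" --pt "0 0 0 0 0 0 0.69" --pt "0 0 0 0 0 0 0.69"

```text
time_s: 12.45
ee_pos: [534.1, -3.1, 42.2]
ee_rot: [-180.0, 0.0, 101.6]
force: [-5.6, -0.0, 14.5]
gripper_width: 62.8
gripper_force: 8.5
```

```bash
python3 - <<'E'
from h import *
s,f,im,F=cam("scene"); s=state()
print(s["time_s"],s["ee_pos"],w2g(s["ee_pos"]),s["gripper_width"],s["force"])
o=cv2.imread("pics/scene0.png")
for c in (319,322):
    print(c,"old",o[196:226,c,1].tolist()); print(c,"new",im[196:226,c,1].tolist())
for r in (205,210,215): print(r,"old",o[r,308:330,1].tolist(),"\n new",im[r,308:330,1].tolist())
E
```

```text
12.5 [534.13248352  -3.06270071  42.19220227] [-28.75869817  -1.51081957] 62.85630135185417 [-5.44697947 -0.399646   13.84385939]
319 old [174, 173, 173, 173, 173, 175, 173, 170, 170, 170, 153, 120, 99, 97, 99, 100, 98, 99, 99, 98, 99, 102, 125, 156, 171, 173, 171, 170, 169, 172]
319 new [102, 103, 104, 123, 132, 113, 82, 72, 74, 70, 70, 77, 91, 99, 104, 107, 106, 106, 105, 104, 103, 112, 149, 176, 182, 182, 180, 180, 179, 179]
322 old [174, 172, 173, 172, 172, 174, 172, 168, 174, 170, 138, 105, 97, 99, 99, 99, 98, 98, 98, 97, 98, 115, 152, 171, 173, 171, 171, 171, 172, 172]
322 new [50, 67, 100, 109, 93, 70, 55, 54, 56, 55, 56, 55, 52, 45, 51, 63, 63, 63, 78, 96, 106, 124, 160, 181, 183, 182, 181, 180, 179, 182]
205 old [171, 170, 170, 170, 169, 169, 169, 168, 164, 172, 179, 170, 167, 171, 170, 150, 145, 144, 135, 115, 105, 107] 
 new [180, 180, 180, 178, 180, 176, 153, 113, 103, 105, 100, 70, 52, 54, 55, 55, 55, 55, 55, 57, 57, 54]
210 old [169, 171, 171, 170, 172, 171, 173, 171, 153, 108, 95, 99, 99, 100, 99, 100, 100, 99, 99, 98, 100, 100] 
 new [179, 179, 181, 180, 181, 180, 162, 116, 101, 106, 107, 104, 89, 61, 51, 72, 74, 58, 56, 56, 59, 72]
215 old [172, 173, 172, 174, 174, 174, 175, 174, 159, 112, 94, 98, 101, 98, 97, 98, 98, 96, 99, 101, 108, 112] 
 new [182, 181, 181, 180, 181, 183, 170, 122, 101, 105, 106, 104, 106, 105, 96, 92, 99, 94, 78, 56, 44, 41]
```

```bash
python3 - <<'E'
from h import *
s,f,im,F=cam("scene")
for c in (315,316,317,318): print(c,im[190:225,c,1].tolist())
for v in (200,201,202,203): print(v,w2g(onz(f,F,315,v,72)).round(1))
print(w2g(onz(f,F,317,207.6,72)))
E
```

```text
315 [137, 161, 177, 184, 188, 188, 186, 185, 184, 183, 182, 159, 125, 113, 111, 113, 113, 113, 114, 117, 116, 117, 116, 118, 117, 123, 138, 160, 172, 176, 178, 181, 181, 181, 180]
316 [110, 121, 136, 159, 178, 180, 182, 183, 183, 182, 177, 150, 111, 101, 101, 102, 102, 104, 101, 103, 101, 101, 101, 102, 101, 102, 105, 119, 139, 165, 177, 181, 181, 179, 178]
317 [101, 105, 112, 125, 141, 142, 145, 154, 164, 179, 182, 152, 113, 104, 106, 106, 104, 105, 106, 106, 106, 104, 105, 106, 104, 104, 102, 106, 131, 167, 182, 184, 181, 179, 179]
318 [88, 96, 102, 107, 110, 111, 107, 106, 117, 156, 172, 145, 107, 99, 99, 101, 101, 102, 105, 106, 107, 106, 106, 105, 106, 104, 104, 107, 132, 166, 182, 182, 181, 180, 180]
200 [-59.4 -28.2]
201 [-56.4 -29.1]
202 [-53.5 -30.1]
203 [-50.5 -31. ]
[-35.65466729 -30.9399573 ]
```

```bash
python3 -c "
from workcell import *
print(job_done()); s=state(); print(s['ee_pos'],s['force'])"
```

```text
the job is handed in; nothing more can be done
None
the job is handed in; nothing more can be done
```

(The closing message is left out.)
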